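# Catch the chocolates from the dispenser

### The job

Pick up the white mug by the black sleeve on its handle, hold it up under the spout of the sweet dispenser and push the red spring paddle back with the mug's rim, keeping it pushed until all four wrapped chocolates have slid down the chute into the mug. Then set the mug down gently, standing wholly on the round cork coaster with all four still in it, and let go. Never tip the mug far over, and leave the grinders, spice jars and timer where they are.

Things in the scene. Friction and masses are not known exactly. Their poses are not given: they have to be found in the camera images.
- mug: white mug, pale green inside, 96 high, 86 across and about 70 wide inside at the mouth, floor 8 thick, 150 to 240 g. Origin on the underside, between bowl and handle: the bowl's axis is 17.5 mm from it along +y, the handle sticks out along -y (outer side 66 mm from the origin). z is up.
- mug_mouth (a point): middle of the mug's mouth, 95 mm above its underside; the rim is 43 mm in outer radius
- mug_foot (a point): middle of the mug's underside; the foot is 64 mm across
- mug_handle (a point): middle of the black rubber sleeve on the mug's handle, for pinching it along the mug's x axis: 52.5 mm from the mug's origin along -y, 58 mm above the underside. The sleeve is 24 wide (x), 27 deep (y), 48 high with flat sides. The handle's loop is filled, no finger passes through.
- dispenser: white sweet dispenser, fixed to the worktop, 215 deep, 130 wide, 276 high. Origin on the worktop under the middle of the spout; front faces its -x, x points to the back, z up. A steel chute sloping 38 degrees comes down from the back into the spout, shut by a red gate. Below the hood it is open from the front to 60 mm behind the spout's middle.
- hood_front (a point): middle of the lower front edge of the bulky hood round the spout, 50 mm in front of the spout's middle, 150 mm above the worktop. The hood is 130 wide and 50 high. It leaves no room for an upright gripper over the mug's handle: lean the gripper back from the dispenser, 20 to 50 degrees.
- spout (a point): middle of the spout's opening in the hood's underside, 150 mm above the worktop; the opening is 40 mm long (22 mm in front of this point to 18 mm behind it) and 36 mm wide. The sweets fall out of it downwards and a little to the front.
- paddle (a joint): red spring paddle under the hood, behind the spout: 0 at rest, up to 0.018 m as it is pushed straight back (along the dispenser's x). 0.9 N to start, 2.5 N at full travel; springs forward when let go. It lifts the red gate 1.8 times as far: the sweets pass from about 0.013 on and all are down within about 1.5 s.
- paddle_face (a point): middle of the paddle's front face, 135 mm above the worktop, at rest 25 mm behind the spout's middle. The face is 52 wide and reaches from 2 to 29 mm below the hood's underside: the mug's rim must be lifted into this band to push it (best 10 to 15 mm below the hood). At full push the mug's axis is under the spout's middle.
- coaster: round cork coaster, 110 across, 7 thick, fixed on the worktop; origin at the centre of its underside
- choc0: red wrapped chocolate with a white paper band, 24 x 18 x 15 mm, 12 g, queued in the chute behind the gate (place 1 from the front). Origin in the middle of one of its large faces
- choc1: yellow wrapped chocolate with a white paper band, 24 x 18 x 15 mm, 12 g, queued in the chute behind the gate (place 2 from the front). Origin in the middle of one of its large faces
- choc2: green wrapped chocolate with a white paper band, 24 x 18 x 15 mm, 12 g, queued in the chute behind the gate (place 3 from the front). Origin in the middle of one of its large faces
- choc3: blue wrapped chocolate with a white paper band, 24 x 18 x 15 mm, 12 g, queued in the chute behind the gate (place 4 from the front). Origin in the middle of one of its large faces
- pepper: pepper grinder, grey and clear, 54 across, 136 high; origin at the centre of its underside; to be left alone
- salt: salt grinder, like the pepper grinder with white filling; origin at the centre of its underside; to be left alone
- spice0: spice jar with green cap, 46 across, 106 high; origin at the centre of its underside; to be left alone
- spice1: second spice jar with green cap, 46 across, 106 high; origin at the centre of its underside; to be left alone
- timer: white kitchen timer, 66 across, 60 high; origin at the centre of its underside; to be left alone
Mind the look-alikes: they are no part of the job. What is shaped like the mug but orange is not meant.

How it is judged:
By the outcome, as a careful person would: the job done as asked, in the order asked, and still so for the second after the job is handed in, with the robot touching nothing.
It also fails if it takes over 51 s, if anything falls off the work surface, if the arm or the gripper's body presses on something with over 40 N, if the wrist force passes 120 N, or if a joint passes its speed limit or range.

### The arm

A 7-joint arm with a two-finger parallel gripper is mounted at the origin on a cart in front of the work surface, level with it; the furniture and walls round the work are solid. World frame = base frame: x ahead of the robot, y to its left, z up, the work surface at z = 0. Lengths are in m, angles in rad, forces in N, time in s.
With the tool pointing down it reaches from about 0.35 to 0.9 m from the base axis. Payload 19.9 kg.
Tool frame: the origin (TCP) lies between the finger pads; the fingertips stand 19 mm ahead of it and the grasp point (between the pads) is the TCP; z points along the fingers, y is the line along which they close (so a half turn about z gives the same grasp; the last joint's range is limited). The gripper opens to 94 mm and grips with 3 to 60 N. Pads are 16 mm wide; open, the fingers measure 119 mm over their backs; the gripper's body (75 mm by 177 mm) begins 78 mm behind the grasp point.
Start: joints at [-1.321, 0.417, -0.01, 1.614, 0.005, 1.111, -0.053], TCP at [0.18, 0.599, 0.224] pointing down, gripper open.
Joint ranges: [-2.81, 2.81], [-0.39, 2.02], [-1.27, 1.25], [0.06, 2.57], [-1.19, 4.33], [0.19, 2], [-2.82, 2.82]. Speed limits (rad/s): [1.89, 1.89, 2.39, 2.39, 3.01, 3.01, 3.01].

### API

Orientations are given as a 3x3 rotation matrix whose columns are the frame's x, y, z axes.
In Python, from rig import robot gives the robot as it stands. Calls block until the motion is done:
- robot.move_ptp(position, orientation): joint-space move of the TCP to a pose.
- robot.move_linear(position, velocity=0.15, frame=None, threshold=None): straight line of the TCP; frame=None keeps the orientation; velocity is the mean speed in m/s. With threshold (N) it stops when the force on the tool has changed by that much, and returns True; else False.
- robot.goto_joints(angles): joint-space move.
- robot.gripper_to(opening): finger opening in m; the grip force is fixed at half the most; returns when the fingers have stopped.
- robot.pause(seconds).
- robot.ik(position, orientation): joint angles nearest the present ones, or None.
- robot.get_state(): the state.
- robot.grab_frame(name): name is "scene" or "top" or "wrist"; returns the picture (420x560x3 uint8, red, green, blue); there is no depth.
- robot.camera_info(name): a dict with "fx", "fy", "cx", "cy" (pixels), "rvec" (rotation vector, rad) and "tvec" (3), from world to camera coordinates, as OpenCV has them. Camera axes: x right, y down, z forward; pixel columns grow to the right and rows downward; lengths in m; the calibration is good to about 2 mm. A picture is of the moment at which its call begins: read the wrist's pose just before it. camera_info takes no time and is no camera call; for the wrist camera it gives the pose at the moment of the call.
A pose or a line that the arm cannot do raises robot.PlanningError and nothing moves.
- robot.sign_off(): hands the job in; it is judged then, once.
The state is a dict: "time": time; "qpos": joint angles; "joint_vel": joint speeds; "effort": joint torques, N m; "ee_pos": TCP position; "tool_rot": TCP orientation; "force": force on the tool from outside, world axes, zero at the start; "moment": the same for the moment, N m; "opening": finger opening in m; "grasp_force": force on a finger pad.
Only numpy, scipy, OpenCV 4.12 (cv2) and the standard library are available. Lean on these libraries where they do the work, as an engineer would, in place of code of your own. Each camera call takes 0.05 s, during which the arm holds its last target. There are 200 camera calls.

## Working session

There is one attempt and no reset: what is moved stays moved. The work goes in short steps, each a Python script; the robot and the scene stay as the last script left them, time stands still between calls to the robot, and variables do not carry over. Pictures are saved under pics/ and viewed, at most 10 in all, crops included, and the job is handed in when it is done.

```bash
ls; mkdir -p pics; cat > h.py <<'E'
import numpy as np, cv2
from rig import robot
def proj(n,P,ci=None):
    c=ci or robot.camera_info(n)
    K=np.array([[c['fx'],0,c['cx']],[0,c['fy'],c['cy']],[0,0,1.]])
    return cv2.projectPoints(np.array(P,float).reshape(-1,1,3),np.array(c['rvec'],float),np.array(c['tvec'],float),K,None)[0].reshape(-1,2)
def ray(n,uv,z,ci=None):
    c=ci or robot.camera_info(n)
    R=cv2.Rodrigues(np.array(c['rvec'],float))[0];t=np.array(c['tvec'],float).ravel()
    d=R.T@np.array([(uv[0]-c['cx'])/c['fx'],(uv[1]-c['cy'])/c['fy'],1]);o=-R.T@t
    return o+d*(z-o[2])/d[2]
def snap(n,f):
    im=robot.grab_frame(n); cv2.imwrite('pics/'+f,im[:,:,::-1]); return im
E
python3 - <<'E'
from h import *
snap('scene','s0.png');snap('top','t0.png')
for n in('scene','top'):
    c=robot.camera_info(n);R=cv2.Rodrigues(np.array(c['rvec'],float))[0];print(n,-R.T@np.array(c['tvec']).ravel(),R[2],c['fx'])
E
```

```text
pics
scene [-0.34213857 -0.76011518  0.66353069] [ 0.75706409  0.51698538 -0.39947476] 518.8290304102281
top [ 0.45633274 -0.14607233  1.05919375] [ 0.16840849  0.01231994 -0.9856403 ] 412.06015508860725
```

View pics/s0.png

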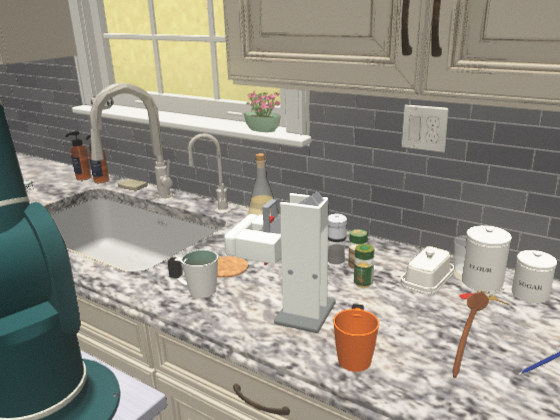

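View pics/t0.png

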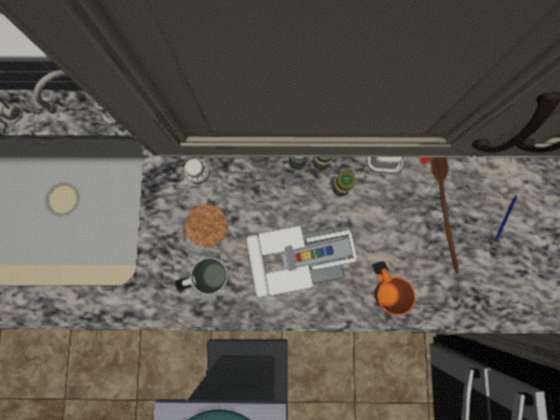

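The scene view shows the white mug at (200,275), with its handle to the left, and the coaster at (229,266). The dispenser's hood is at (255,240) and its tower at (305,260). In the top view the mug is at (209,275), its handle at (183,284), the coaster at (206,226) and the dispenser's front edge near x=257, facing left (+y). I'll zoom in on the top view.

```bash
python3 - <<'E'
import cv2
im=cv2.imread('pics/t0.png')[175:310,165:365];cv2.imwrite('pics/t1.png',cv2.resize(im,None,fx=4,fy=4,interpolation=cv2.INTER_CUBIC))
im=cv2.imread('pics/s0.png')[185:335,155:355];cv2.imwrite('pics/s1.png',cv2.resize(im,None,fx=4,fy=4,interpolation=cv2.INTER_CUBIC))
E
```

```text
(no output)
```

View pics/t1.png

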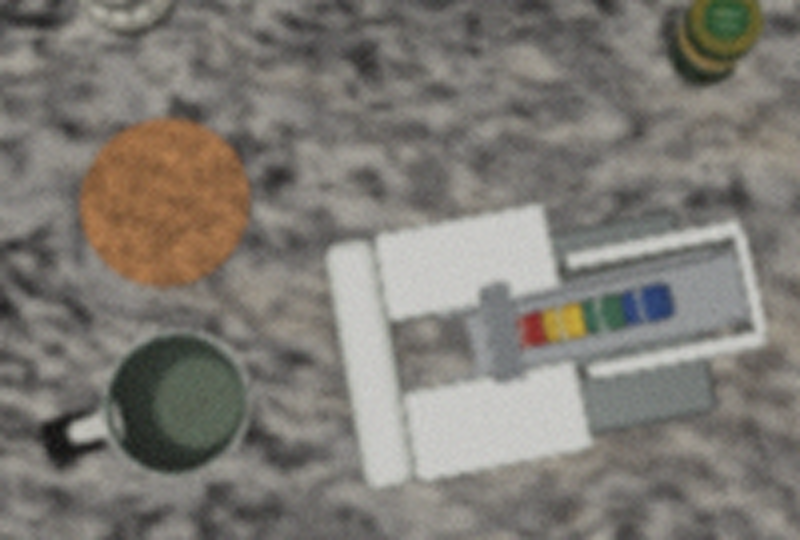

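View pics/s1.png

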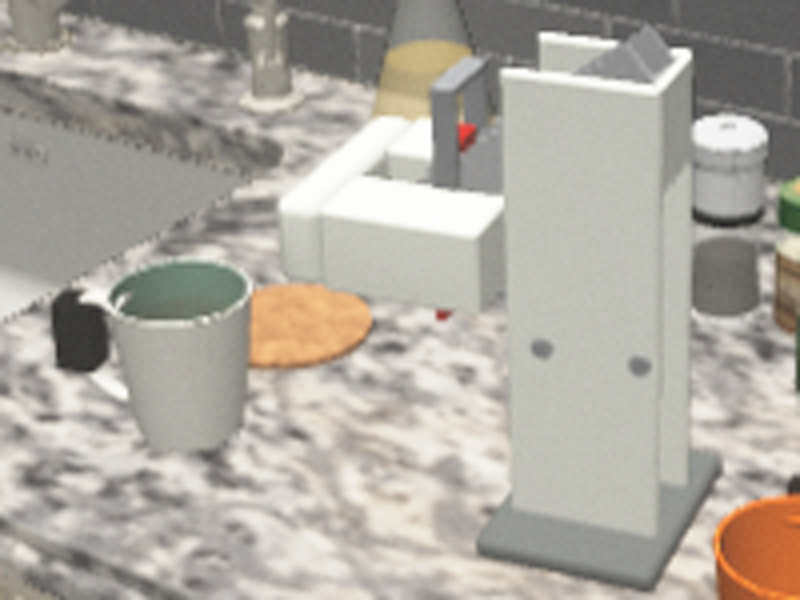

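The top crop gives the mug's rim centre at (176,402), the sleeve near (68,438), the coaster centre at (165,202), and the hood's front corners at about (328,247) and (370,488). The scene crop confirms the hood opens to the left, with the mug's handle facing away from it.

```bash
python3 - <<'E'
from h import *
f=lambda u,v:(165+(u+.5)/4-.5,175+(v+.5)/4-.5)
g=lambda u,v:(155+(u+.5)/4-.5,185+(v+.5)/4-.5)
T=lambda u,v,z:ray('top',f(u,v),z).round(4)[:2]
m=T(176,402,.095);print('mug',m,'w',T(104,402,.095),T(248,402,.095))
s=T(68,440,.08);print('sleeve',s,np.linalg.norm(m-s),'dir',np.degrees(np.arctan2(*(s-m)[::-1])))
print('mug scene', ray('scene',g(180,292),.095))
print('coaster',T(165,202,.007),T(80,202,.007),T(250,202,.007),ray('scene',g(295,325),.007))
a,b=T(330,245,.195),T(368,490,.195);print('hood',a,b,np.linalg.norm(a-b))
c,d=T(545,205,.2),T(592,445,.2);print('back',c,d,np.linalg.norm(c-d),c-a,d-b)
e,h=T(740,220,.276),T(766,342,.276);print('tower',e,h, (e+h)/2)
F=(a+b)/2;B=(c+d)/2;x1=(B-F);x2=(e+h)/2-F;w=b-a
for v in(x1,x2,np.array([w[1],-w[0]])):print(np.degrees(np.arctan2(v[1],v[0])),np.linalg.norm(v))
# predictions of lower front hood edge in the scene
ya=np.arctan2(x2[1],x2[0]);X=np.array([np.cos(ya),np.sin(ya)]);Y=np.array([-X[1],X[0]])
S=F+.05*X;print('spout',S)
P=[np.r_[F+k*.065*Y,z] for k in(-1,1) for z in(.15,.2)]
q=proj('scene',P);print(((q-[155,185]+.5)*4-.5).round())
E
```

```text
mug [0.4553 0.0194] w [0.4551 0.0611] [ 0.4556 -0.0222]
sleeve [0.4331 0.0846] 0.06887583030352519 dir 108.80323618096216
mug scene [0.45196831 0.0165127  0.095     ]
coaster [0.582  0.0458] [0.5818 0.1006] [ 0.5823 -0.009 ] [0.57903915 0.03916398 0.007     ]
hood [ 0.5372 -0.0762] [ 0.4115 -0.0978] 0.12754234590911367
back [ 0.5582 -0.189 ] [ 0.4349 -0.2124] 0.12550079681021953 [ 0.021  -0.1128] [ 0.0234 -0.1146]
tower [ 0.5424 -0.2779] [ 0.4848 -0.2887] [ 0.5136 -0.2833]
-78.95195600971785 0.11584701118285272
-78.6928740789784 0.20018554518246318
99.75034960916001 0.12754234590911367
spout [ 0.48415341 -0.13602951]
[[282. 284.]
 [275. 200.]
 [385. 188.]
 [381. 110.]]
```

```bash
cat >> h.py <<'E'
up=np.array([0,0,1.])
YD=np.radians(-79.2); X=np.array([np.cos(YD),np.sin(YD),0])
S=np.array([.4843,-.1360,0]); CO=np.array([.581,.043,0])
def rot(yaw,lean=35,s=1):   # yaw: heading of mug +y (handle->bowl)
    h=np.array([np.cos(yaw),np.sin(yaw),0]);l=np.radians(lean)
    z=np.sin(l)*h-np.cos(l)*up; y=s*np.cross(up,h); return np.c_[np.cross(y,z),y,z]
def tcp(axis,yaw,zb): # TCP for mug axis xy, mug underside zb
    return np.r_[axis[:2],zb+.058]-.07*np.array([np.cos(yaw),np.sin(yaw),0])
E
python3 - <<'E'
from h import *
print('salt',ray('top',(196,169),.136),'q',robot.get_state()['force'])
yg=np.radians(-71.2);A=np.array([.454,.018])
for lean in(30,38):
  for s in(1,-1):
    R=rot(yg,lean,s);p=tcp(A,yg,0)
    R2=rot(YD,lean,s)
    for n,q in(('pre',robot.ik(p-.1*R[:,2],R)),('g',robot.ik(p,R)),('lift',robot.ik(tcp(A,YD,.0425),R2)),('push',robot.ik(tcp(S,YD,.0425),R2)),('place',robot.ik(tcp(CO,YD,.007),R2)),('place2',robot.ik(tcp(CO,yg-.0,.007),R))):
        print(lean,s,n,None if q is None else np.round(q,2))
E
```

```text
salt [0.69707985 0.04956003 0.136     ] q [-0.07090666  0.19721312  0.63657963]
30 1 pre [-1.15  0.33  0.5   2.13  0.42  0.94 -0.62]
30 1 g [-1.03  0.5   0.49  2.2   0.45  0.68 -0.63]
30 1 lift [-1.04  0.45  0.53  2.12  0.36  0.85 -0.61]
30 1 push [-0.79  0.43  0.62  2.18  0.46  0.67 -0.39]
30 1 place [-0.92  0.7   0.56  1.82  0.21  0.85 -0.41]
30 1 place2 [-0.93  0.65  0.52  1.9   0.3   0.76 -0.39]
30 -1 pre [-0.61  0.3  -0.13  2.11  0.61  1.04  2.34]
30 -1 g [-0.58  0.45 -0.05  2.19  0.74  0.83  2.25]
30 -1 lift [-0.55  0.4  -0.05  2.1   0.62  0.97  2.29]
30 -1 push [-0.37  0.37  0.12  2.17  0.71  0.78  2.52]
30 -1 place [-0.47  0.63 -0.05  1.81  0.64  0.99  2.38]
30 -1 place2 [-0.48  0.59 -0.06  1.89  0.71  0.92  2.43]
38 1 pre [-1.27  0.43  0.54  2.11  0.46  0.99 -0.73]
38 1 g [-1.12  0.57  0.51  2.18  0.54  0.75 -0.78]
38 1 lift [-1.12  0.53  0.56  2.09  0.42  0.91 -0.72]
38 1 push [-0.86  0.49  0.61  2.19  0.61  0.71 -0.6 ]
38 1 place [-1.    0.77  0.59  1.8   0.29  0.91 -0.52]
38 1 place2 [-1.01  0.72  0.55  1.89  0.41  0.81 -0.53]
38 -1 pre [-0.68  0.39 -0.16  2.09  0.7   1.15  2.18]
38 -1 g [-0.64  0.51 -0.07  2.17  0.84  0.94  2.1 ]
38 -1 lift [-0.6   0.47 -0.08  2.08  0.71  1.08  2.16]
38 -1 push [-0.42  0.42  0.09  2.17  0.86  0.87  2.32]
38 -1 place [-0.52  0.68 -0.06  1.78  0.74  1.1   2.27]
38 -1 place2 [-0.54  0.64 -0.06  1.87  0.82  1.02  2.29]
```

```bash
python3 - <<'E'
from h import *
yg=np.radians(-71.2);A=np.array([.454,.018]);R=rot(yg,35);p=tcp(A,yg,0)
robot.move_ptp(p-.1*R[:,2],R)
robot.gripper_to(.06)
st=robot.get_state();print(st['time'],st['ee_pos'],p-.1*R[:,2],st['opening'])
ci=robot.camera_info('wrist')
im=snap('wrist','w0.png')
h=np.array([np.cos(yg),np.sin(yg),0]);m=np.array([h[1],-h[0],0])
Rim=[np.r_[A,.095]+.0425*(np.cos(t)*h+np.sin(t)*m) for t in np.linspace(0,2*np.pi,24)]
sl=[p+a*.012*m+b*.0135*h+.024*up for a in(-1,1) for b in(-1,1)]
for u,v in proj('wrist',Rim+sl,ci): cv2.circle(im,(int(u),int(v)),2,(255,0,0),-1)
cv2.imwrite('pics/w0a.png',im[:,:,::-1])
E
```

```text
2.6917 [0.41295906 0.13857241 0.13991646] [0.412957   0.13856302 0.1399152 ] 0.05983675357268104
```

View pics/w0a.png

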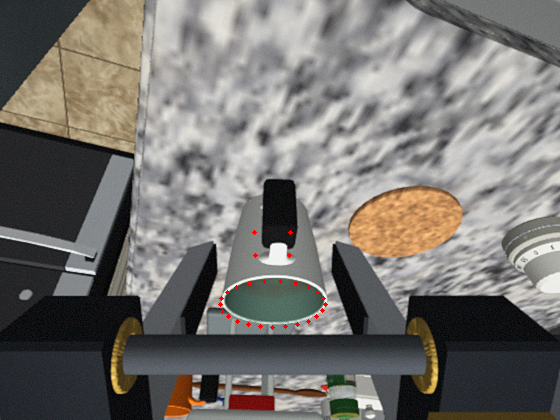

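The rim prediction matches. The sleeve sits about 8 px right of the prediction, so the mug's yaw needs a correction of about 4.5°. I'll fit it against the black blob.

```bash
python3 - <<'E'
from h import *
im=cv2.imread('pics/w0.png');roi=im[170:262,245:320].max(2)<60
vv,uu=np.nonzero(roi);print('obs',uu.min()+245,uu.max()+245,vv.min()+170,vv.max()+170,'mean',uu.mean()+245,vv.mean()+170)
ci=robot.camera_info('wrist');A=np.array([.454,.018])
for d in(-71.2,-74,-76,-78):
    yg=np.radians(d);h=np.array([np.cos(yg),np.sin(yg),0]);m=np.array([h[1],-h[0],0]);p=tcp(A,yg,0)
    P=np.array([p+a*.012*m+b*.0135*h+c*.024*up for a in(-1,1) for b in(-1,1) for c in(-1,1)])
    q=proj('wrist',P,ci);hull=np.zeros((420,560),np.uint8);cv2.fillConvexPoly(hull,cv2.convexHull(q.astype(np.int32)),1)
    v,u=np.nonzero(hull);print(d,q.min(0),q.max(0),u.mean(),v.mean())
E
```

```text
obs 262 296 179 248 mean 278.9478584729981 212.4427374301676
-71.2 [254.40250734 181.20482306] [290.4651767  255.15047238] 272.0 218.5493010955799
-74 [259.73911461 180.76360637] [296.52351969 255.61851585] 277.17533936651586 218.00829562594268
-76 [262.49926933 180.55078938] [300.79048656 256.03011619] 280.58927259368113 218.4922850844967
-78 [265.27794485 180.43405389] [304.99700957 256.49096566] 284.0370101596517 218.72750362844704
```

```bash
python3 - <<'E'
from h import *
yg=np.radians(-75);A=np.array([.454,.018]);R=rot(yg,35);p=tcp(A,yg,0)
robot.move_ptp(p-.09*R[:,2],R)
print(robot.move_linear(p+[0,0,.002],.08,threshold=12))
robot.gripper_to(0.0)
st=robot.get_state();print(st['time'],st['ee_pos']-p,st['opening'],st['grasp_force'],st['force'])
robot.move_linear(np.array(st['ee_pos'])+.0405*up,.06)
st=robot.get_state();print(st['time'],st['ee_pos'],st['opening'],st['grasp_force'],st['force'],st['moment'])
ci=robot.camera_info('wrist');im=snap('wrist','w1.png')
# overlay expected mug rigidly lifted
h=np.array([np.cos(yg),np.sin(yg),0]);m=np.array([h[1],-h[0],0]);z=.0405
Q=[np.r_[A,.095+z]+.0425*(np.cos(t)*h+np.sin(t)*m) for t in np.linspace(0,2*np.pi,24)]
for u,v in proj('wrist',Q,ci): cv2.circle(im,(int(u),int(v)),1,(255,0,0),-1)
s=snap('scene','s2.png')[185:335,155:355]
s=cv2.resize(s,(560,420),interpolation=cv2.INTER_CUBIC)
cv2.imwrite('pics/w1a.png',cv2.resize(np.hstack([im[150:,150:430],s[:270,:420]]),None,fx=1.1,fy=1.1)[:,:,::-1])
E
```

```text
False
4.9 [-1.38618891e-05  1.11289490e-05  2.01761644e-03] 0.02392227260225215 29.998987913131714 [-0.36596826 -0.62021101  1.34326591]
5.725 [0.43577098 0.08565153 0.10039801] 0.023826776224770696 29.998545348644257 [ 0.5971482   0.43905567 -1.36334036] [ 0.82731282  0.24048239 -0.01156223]
```

View pics/w1a.png

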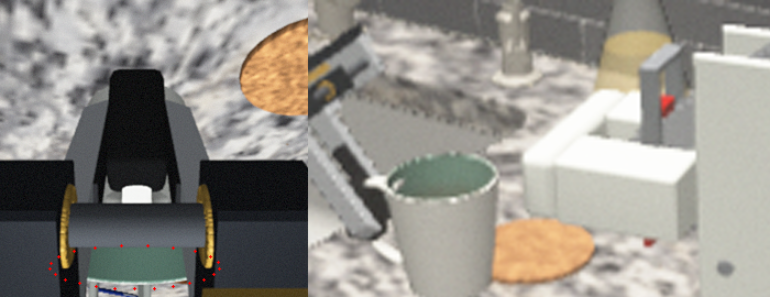

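The mug was lifted level: the rim's front edge lies within about 5 px of the prediction, and the scene view shows it upright. Next I bring it under the spout and push.

```bash
python3 - <<'E'
from h import *
R=rot(YD,35);zb=.044
robot.move_linear(tcp(S-.115*X,YD,zb),.08,frame=R)
robot.move_linear(tcp(S-.03*X,YD,zb),.08,threshold=5)
robot.pause(.2)
f0=np.array(robot.get_state()['force'])
t=None
for d in(-.022,-.014,-.008,-.004,-.001,.001):
    hit=robot.move_linear(tcp(S+d*X,YD,zb),.03,threshold=6)
    robot.pause(.15)
    st=robot.get_state();print(d,hit,st['time'],np.round(np.dot(np.array(st['force'])-f0,X),2),np.round(np.array(st['force'])-f0,2))
    if hit:break
robot.pause(1.2)
snap('top','t2.png');im1=snap('scene','s3.png')
st=robot.get_state();print(st['time'],np.array(st['force'])-f0)
im2=cv2.imread('pics/t2.png')[215:310,195:365]
a=cv2.resize(im2,None,fx=3,fy=3);b=cv2.resize(im1[190:330,170:340,::-1],None,fx=2,fy=2)[:285]
b=cv2.copyMakeBorder(b,0,285-b.shape[0],0,0,0);cv2.imwrite('pics/m3.png',cv2.resize(np.hstack([a,b]),None,fx=.93,fy=.93))
E
```

```text
-0.022 False 8.4833 0.1 [-0.84 -0.27  0.19]
-0.014 False 9.05 -1.17 [-1.91  0.82  1.23]
-0.008 False 9.55 -2.64 [-0.15  2.65  0.64]
-0.004 False 9.9833 -3.94 [-1.41  3.75  0.12]
-0.001 False 10.3833 -2.82 [-1.23  2.64 -1.85]
0.001 False 10.7833 -11.83 [-3.71 11.33  1.01]
12.0833 [-3.34452834 11.04554198  1.4161606 ]
```

View pics/m3.png

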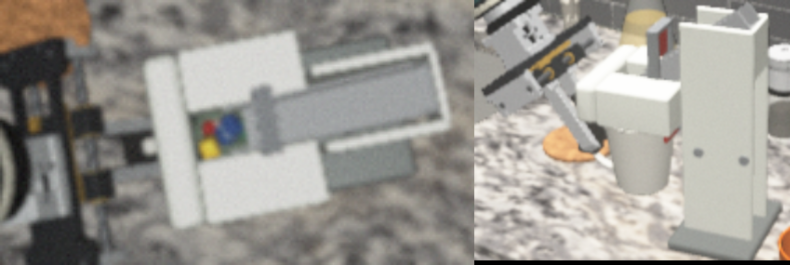

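The chute is empty, and the red, blue and yellow chocolates are visible in the mug (the green is hard to make out). The paddle reached its stop. I'll back out and check the mug.

```bash
python3 - <<'E'
from h import *
R=rot(YD,35);zb=.044
robot.move_linear(tcp(S-.03*X,YD,zb),.04)
robot.move_linear(tcp(S-.125*X,YD,zb),.08)
c=S-.125*X
robot.pause(.3)
st=robot.get_state();print(st['time'],st['opening'],st['force'])
a=snap('top','t4.png');b=snap('scene','s4.png')
Q=[np.r_[c[:2],.095+zb-.002]+.0425*(np.cos(t)*X+np.sin(t)*np.cross(up,X)) for t in np.linspace(0,2*np.pi,16)]
F=[np.r_[c[:2],zb-.002]+.032*(np.cos(t)*X+np.sin(t)*np.cross(up,X)) for t in np.linspace(0,2*np.pi,16)]
def z(im,n,u0,v0,k):
    o=cv2.resize(im[v0:v0+100,u0:u0+100],None,fx=k,fy=k,interpolation=cv2.INTER_CUBIC)
    for u,v in proj(n,Q+(F if n=='scene' else [])):cv2.circle(o,(int((u-u0+.5)*k),int((v-v0+.5)*k)),1,(255,0,0),-1)
    return o
pa=proj('top',[np.r_[c[:2],.1]])[0].astype(int);pb=proj('scene',[np.r_[c[:2],.1]])[0].astype(int)
cv2.imwrite('pics/m4.png',np.hstack([z(a,'top',pa[0]-50,pa[1]-50,4),z(b,'scene',pb[0]-50,pb[1]-40,4)])[:,:,::-1])
E
```

```text
14.65 0.023708976794783048 [-0.11785659  0.86222104 -2.68044299]
```

View pics/m4.png

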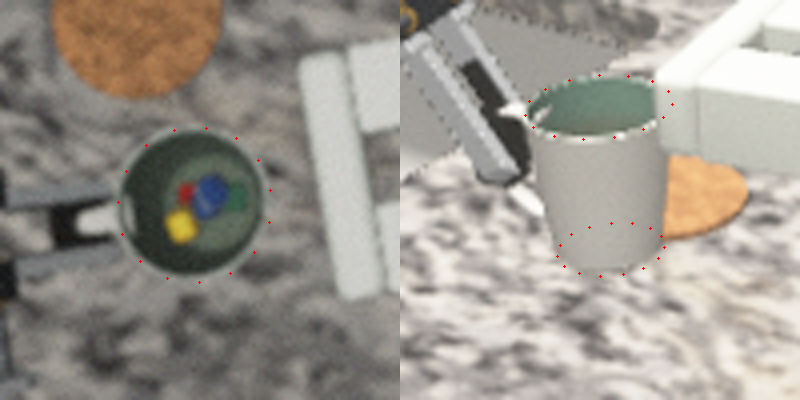

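All four chocolates (red, blue, yellow, green) are in the mug, and it is upright, about 3 mm toward the handle from where I predicted. Next I place it on the coaster.

```bash
python3 - <<'E'
from h import *
C=CO+.003*X;yw=YD
robot.move_linear(tcp(C,yw,.044),.09)
robot.move_linear(tcp(C,yw,.016),.05)
robot.pause(.3)
hit=robot.move_linear(tcp(C,yw,.004),.012,threshold=3)
st=robot.get_state();print(hit,st['time'],np.array(st['ee_pos'])[2]-.058,st['force'])
a=snap('top','t5.png')
cv2.imwrite('pics/m5.png',cv2.resize(a[175:295,140:300],None,fx=4,fy=4)[:,:,::-1])
E
```

```text
True 18.0083 0.008981766274915336 [-0.34273231  0.91396834  4.19496651]
```

View pics/m5.png

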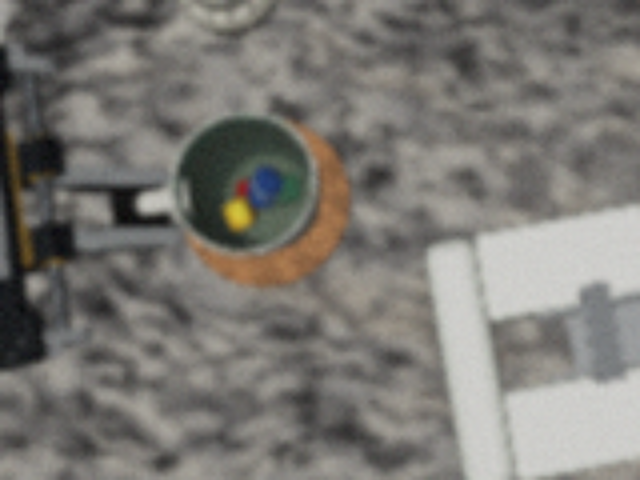

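```bash
python3 - <<'E'
from h import *
m=ray('top',(140+246.5/4-.5,175+184.5/4-.5),.102);d=np.linalg.norm(m[:2]-[.582,.0458]);print(m,d)
assert d<.015
robot.gripper_to(.05)
st=robot.get_state();R=np.array(st['tool_rot'])
robot.move_linear(np.array(st['ee_pos'])-.13*R[:,2],.08)
robot.pause(.3);st=robot.get_state();print(st['time'],st['force'])
a=snap('top','t6.png');b=snap('scene','s6.png')
cv2.imwrite('pics/m6.png',np.hstack([cv2.resize(a[175:275,150:250],None,fx=4,fy=4),cv2.resize(b[200:300,170:270],None,fx=4,fy=4)])[:,:,::-1])
E
```

```text
[0.58126317 0.03997275 0.102     ] 0.005873649917462035
20.7417 [-0.11360481 -0.74328728  0.82705279]
```

View pics/m6.png

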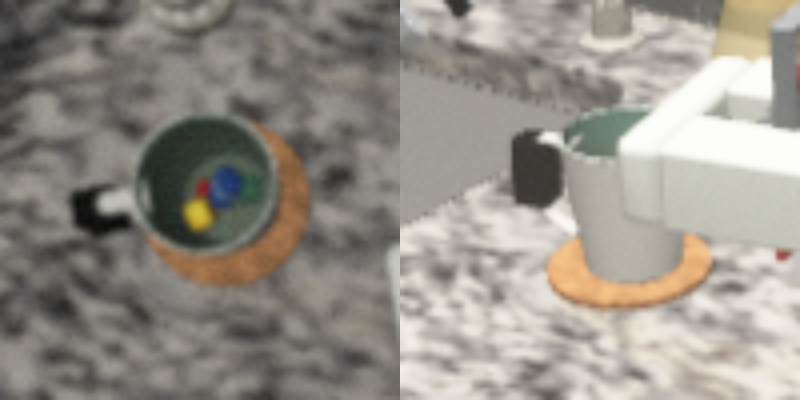

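The mug stands wholly on the coaster with all four chocolates in it, and the gripper is clear.

```bash
python3 -c "
from rig import robot
print(robot.sign_off())"
```

```text
the job is handed in; nothing more can be done
None
```

The white mug stands wholly on the cork coaster with all four chocolates in it, released, and I handed the job in at about 21 s of the 51 s allowed; `sign_off()` returned no verdict.

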